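# Set up the warming bath: bottle in, clip-on thermometer on the rim

### The job

Get the warming bath ready to be filled: stand the small media bottle upright on the bottom of the steel pot that is on the warming plate, and move the clip-on dial thermometer from the rim of the other steel pot to the rim of this one. The clip must sit fully down on the rim and grip the pot's wall, upright, with the stem inside the pot; leave both pots where they stand and do not disturb the other bottles.

Things in the scene. Friction and masses are not known exactly. Their poses are not given: they have to be found in the camera images.
- thermo_clip: Clip-on dial thermometer, 0.13 kg: sprung steel clip like a large clothes peg, 102 mm tall, jaws down, two ribbed grey tails up; a 41 mm dial and a thin stem on a side bracket. Origin: underside of its seat, between the jaws; z up, x from the inside of the pot to the outside (squeezing direction), y along the hinge pin (z = 14 mm). Dial: centre x = -28, y = 36 mm, z = 13 to 28, radius 21 mm.
- clip_grip (a point): midway between the clip's tails, 56 mm above its origin. Squeeze the tails here from above, along the clip's x: 26 mm wide in y, z = 36 to 74 mm, outer faces 50 mm apart here, 34 mm when squeezed to the stop (needs 8 to 11 N); they then stand parallel and the jaws gape about 17 mm. The inner half with dial and stem then tilts 0.2 rad; the stem tip swings 17 mm inward.
- clip_seat (a point): the clip's seat, the same point as its origin: lies on top of the rim at mid-wall when the clip is fully down. Below it the jaws reach to z = -27 mm; their rubber pads (18 mm wide in y, z = -12 to -26 mm) grip a wall that lies in the plane x = 0
- stem_tip (a point): lower end of the thermometer's stem (4.4 mm thick), at x = -28, y = 36, z = -72 mm in the clip's frame
- clip_lever (a joint): opening of the clip, rad: about 0 when it grips a pot's wall, -0.1 when shut on nothing, 0.4 when squeezed to the stop; the spring shuts it
- bath_pot: round straight-sided stainless steel pot, loose, standing on the disc of the warming plate, empty: outer diameter 156 mm, 90 mm tall, wall 3.5 mm with a small rolled rim, floor 4 mm thick, 0.55 kg. Origin: centre of its underside, z up
- bath_pot_rim (a point): centre of the mouth of the pot on the warming plate, at rim height (90 mm above the pot's origin)
- rinse_pot: the other steel pot, of the same size, standing loose on the worktop; the thermometer is clipped to its rim at the start. Origin: centre of its underside
- small_bottle: small capped glass media bottle, 50 mm diameter, 132 mm tall, straight body, then a shoulder and a 34 mm wide cap from z = 114 to 132 mm; 0.17 kg. Its place among the three bottles varies. Origin: centre of its underside, z up
- large_bottle: bystander: large media bottle of the same kind, 70 mm diameter, 183 mm tall. Origin: centre of its underside
- powder_bottle: bystander: white plastic reagent bottle, 69 mm diameter, 165 mm tall. Origin: centre of its underside
- warming_plate: low electric warming plate, fixed, 271 x 234 x 63 mm, dial at the front (-x of its frame); the pot stands on its disc, 63 mm above the worktop. Origin: centre of its underside
There are look-alikes about, which are no part of the job. What is shaped like the small_bottle but blue or pink is not meant.

How it is judged:
At the end, for the whole second after the job is handed in: Clip on the rim of the pot on the plate: seat within 7 mm of the rim, jaws gripping the wall (over 3 N), upright within 0.2 rad, stem tip in the pot, 50 mm below the rim. Small bottle upright (0.1 rad) on that pot's floor. Both pots level, that one within 50 mm of the plate's centre; all at rest (z of clip_seat in the frame of bath_pot between 0.085 and 0.097 m and horizontal distance between clip_seat and bath_pot_rim between 0.068 and 0.085 m and horizontal distance between stem_tip and bath_pot_rim below 0.074 m and z of stem_tip in the frame of bath_pot below 0.04 m and value of joint clip_lever between -0.06 and 0.14 rad and angle between thermo_clip's own z axis and vertical below 0.2 rad and contact force between thermo_clip and bath_pot above 3 N and z of small_bottle in the frame of bath_pot below 0.012 m and horizontal distance between small_bottle and bath_pot_rim below 0.06 m and angle between small_bottle's own z axis and vertical below 0.1 rad and horizontal distance between bath_pot and warming_plate below 0.05 m and height (world z) of bath_pot above 0.058 m and angle between each of bath_pot, rinse_pot's own z axis and vertical below 0.06 rad and linear speed of each of thermo_clip, small_bottle below 0.02 m/s); the robot touches nothing.
It fails at once if the pot on the warming plate is shifted by more than 30 mm (distance of bath_pot from where it was at the start of the episode above 0.03 m).
It fails at once if the other pot is shifted or lifted by more than 40 mm (distance of rinse_pot from where it was at the start of the episode above 0.04 m).
It fails at once if the large media bottle is knocked over or pushed away (angle between large_bottle's own z axis and vertical above 0.4 rad or distance of large_bottle from where it was at the start of the episode above 0.05 m).
It fails at once if the powder bottle is knocked over or pushed away (angle between powder_bottle's own z axis and vertical above 0.4 rad or distance of powder_bottle from where it was at the start of the episode above 0.05 m).
It also fails if it takes over 62 s, if anything falls off the work surface, if the arm or the gripper's body presses on something with over 40 N, if the wrist force passes 120 N, or if a joint passes its speed limit or range.

### The arm

A 6-joint arm with a two-finger parallel gripper is mounted at the origin on a cart in front of the work surface, level with it; the furniture and walls round the work are solid. World frame = base frame: x ahead of the robot, y to its left, z up, the work surface at z = 0. Lengths are in m, angles in rad, forces in N, time in s.
With the tool pointing down it reaches from about 0.35 to 0.975 m from the base axis. Payload 4.9 kg.
Tool frame: the origin (TCP) lies at the very end of the fingers, on their centre line; the grasp point (between the pads) lies 19 mm behind it (ctrl.tcp_to_grasp is the z of the grasp point in the tool frame, in m); z points along the fingers, y is the line along which they close (so a half turn about z gives the same grasp; the last joint's range is limited). The gripper opens to 85 mm and grips with 20 to 120 N. Pads are 22 mm wide; open, the fingers measure 114 mm over their backs; the gripper's body (76 mm by 85 mm) begins 54 mm behind the grasp point. The pads swing forward as they close: fully open they stand 13 mm farther back than shut.
Start: joints at [1.064, 0.053, 1.613, -0, 1.476, -0.119], TCP at [0.236, 0.579, 0.231] pointing down, gripper open.
Joint ranges: [-3.01, 3.01], [-1.01, 2.22], [0.06, 2.58], [-1.02, 4.17], [0.09, 2.62], [-3.14, 3.14]. Speed limits (rad/s): [2.57, 2.57, 3.14, 3.14, 3.14, 3.14].

### API

Orientations are given as a rotation vector (axis times angle).
In Python, from station import ctrl, eyes, job, nets gives the robot as it stands. The module is installed in compiled form; this text tells all that it offers.
- The arm moves only by the tool jog_arm, never from a script. Its argument "commands" is one flat list of numbers, 7 for each row, row after row: the shift along the tool's x, y, z each as a share of 0.06 m, from -1 to 1, then the turn, a rotation vector about the tool's x, y, z each as a share of 0.1 rad, from -1 to 1, then the finger opening in mm, from 0 to 85.4. In form: [x, y, z, ax, ay, az, grip, x, y, z, ax, ay, az, grip, ...]. A call has 1 to 20 rows; each row shifts and turns the commanded pose from where the row before left it, along the tool's axes as they then stand; what a row does not reach is not made up. A row lasts 1/8 s, in which the tool goes at most 62.5 mm and 10.7 degrees, less where a joint would pass 70% of its speed; a pose out of reach is approached as far as the arm can. A call with a number of a shift or a turn outside -1 to 1 is refused whole. A call with a gripper value outside its range is refused whole. The fingers move at their own pace and stop on an object; "newtons" is the grip in N (left out, the last holds). Time passes only in rows, so rows that do not move let the fingers close. It gives the time, the measured TCP pose, the force, the opening and the grip force at its end, in the units of the state.
- ctrl.get_obs(): the state, without advancing time (a new reading comes with each control period).
- eyes.get_image(name): name is "side" or "top"; returns a dict with "image" (384x512x3 uint8, red, green, blue), "z_map" (384x512 float32, m along the optical axis (not along the pixel's ray), 0 where there is no reading), "K" (3x3 intrinsics, pixels), "cam_to_world" (4x4, takes a point from camera to world coordinates). Camera axes: x right, y up, looking along -z (the intrinsics and any distortion apply to the point x, -y, -z); pixel columns grow to the right and rows downward; lengths in m; the calibration is good to about 2 mm. A picture is of the moment at which its call begins.
- job.finish_job(): hands the job in; it is judged then, once.
Trained networks look in the newest picture that a camera, given by its name, has taken for a name from the list of things; names that differ only in an ending like _2 or _b are one class to them, and where a whole thing is asked for, a point or a joint stands for the part that bears it (a point fixed in the world has none). Each returns a list of dicts, best first, with "p" (0 to 1); they miss things now and then, are a little off and sometimes report something else, mostly with a low value. They report only what shows in the picture. A call takes as long as a camera call. They do not tell look-alikes from the thing itself.
- nets.silhouettes(camera, name): "mask" (384x512 bool, what is visible of it) and "bbox" ([left, top, right, bottom] in pixels, round what is visible of it).
The state is a dict: "t": time; "q": joint angles; "dq": joint speeds; "effort": joint torques, N m; "tool_pos": TCP position; "tool_rot": TCP orientation; "contact_force": force on the tool from outside, world axes, zero at the start; "wrist_torque": the same for the moment, N m; "opening": finger opening in m; "grip_force": force on a finger pad.
Only numpy, scipy, OpenCV 4.12 (cv2) and the standard library are available. Lean on these libraries where they do the work, as an engineer would, in place of code of your own. Each camera call takes 0.05 s, during which the arm holds its last target. There are 200 camera calls.

## Working session

There is one attempt and no reset: what is moved stays moved. The work goes in short steps, Python scripts to look and compute and a tool call to move; the robot and the scene stay as the last step left them, time stands still between calls to the robot, and variables do not carry over. Pictures are saved under pics/ and viewed, at most 10 in all, crops included, and the job is handed in when it is done.

Besides the shell and the picture viewer there is one more tool, called after "Emit:" as a command line: name --argument value ..., lists and objects as JSON in quotes. jog_arm: Moves the arm, as the interface text tells. Shift numbers are shares of 0.06 m and turn numbers shares of 0.1 rad, none past 1 either way. Its arguments: {"type":"object","properties":{"commands":{"type":"array","items":{"type":"number"}},"newtons":{"type":"number"}},"required":["commands"]}

```bash
mkdir -p pics; cat > h.py <<'E'
import numpy as np, cv2
from station import ctrl, eyes, job, nets
def pts(im, mask=None):
    z=im["z_map"]; K=im["K"]; T=im["cam_to_world"]
    m=(z>0) if mask is None else (mask&(z>0))
    v,u=np.nonzero(m); d=z[v,u]
    P=np.stack([(u-K[0,2])/K[0,0]*d, -(v-K[1,2])/K[1,1]*d, -d],1)
    return P@T[:3,:3].T+T[:3,3]
def circ(p):
    A=np.c_[2*p[:,:2],np.ones(len(p))]; b=(p[:,:2]**2).sum(1)
    s=np.linalg.lstsq(A,b,rcond=None)[0]
    return s[:2],np.sqrt(s[2]+s[0]**2+s[1]**2)
E
python3 - <<'E'
from h import *
ims={c:eyes.get_image(c) for c in("side","top")}
cv2.imwrite("pics/a.png",cv2.resize(np.vstack([ims[c]["image"] for c in ims])[:,:,::-1],(512,768))[:384])
for c in ims: cv2.imwrite(f"pics/{c}.png",cv2.resize(ims[c]["image"],None,fx=1.5,fy=1.5)[:,:,::-1])
print(ims["side"]["cam_to_world"][:3,3],ims["top"]["cam_to_world"][:3,3])
for c in ims:
  for n in("thermo_clip","bath_pot","rinse_pot","small_bottle","large_bottle","powder_bottle","warming_plate"):
    for r in nets.silhouettes(c,n)[:4]:
      if r["p"]<.2: continue
      p=pts(ims[c],r["mask"]); 
      if len(p)<5: print(c,n,r["p"],"nodepth",r["bbox"]);continue
      print(c,n,round(r["p"],2),r["bbox"],"med",np.median(p,0).round(3),"lo",np.percentile(p,2,0).round(3),"hi",np.percentile(p,98,0).round(3))
print(ctrl.get_obs())
E
```

```text
[ 0.25984959 -1.00593202  0.86546204] [ 0.32485848 -0.03275673  1.29986856]
side thermo_clip 0.71 [249.4, 257.9, 281.9, 289.6] med [ 0.455 -0.35   0.116] lo [ 0.414 -0.394  0.009] hi [ 0.484 -0.276  0.161]
side bath_pot 0.82 [240.7, 125.2, 281.4, 171.8] med [0.575 0.222 0.116] lo [0.5   0.174 0.068] hi [0.649 0.332 0.154]
side rinse_pot 0.58 [257.5, 248.4, 325.7, 317.6] med [ 0.528 -0.33   0.04 ] lo [ 0.44  -0.415  0.001] hi [ 0.591 -0.261  0.091]
side small_bottle 0.95 [229.1, 191.0, 244.0, 233.5] med [ 0.43  -0.065  0.073] lo [ 0.409 -0.076  0.01 ] hi [ 0.453 -0.041  0.133]
side small_bottle 0.78 [241.5, 174.3, 260.9, 210.9] med [0.491 0.029 0.072] lo [0.471 0.018 0.008] hi [0.516 0.053 0.133]
side small_bottle 0.78 [289.4, 217.4, 308.1, 252.4] med [ 0.579 -0.201  0.08 ] lo [ 0.56  -0.213  0.026] hi [ 0.603 -0.177  0.133]
side small_bottle 0.63 [256.1, 214.2, 278.9, 252.6] med [ 0.5   -0.161  0.069] lo [ 0.48  -0.172 -0.   ] hi [ 0.528 -0.092  0.134]
side large_bottle 0.58 [302.2, 172.1, 327.8, 227.0] med [ 0.67  -0.063  0.097] lo [ 0.645 -0.078  0.   ] hi [0.744 0.078 0.184]
side 
[... 1741 characters left out ...]
44 0.024] hi [0.669 0.353 0.057]
{'t': 0.8, 'q': array([ 1.06399076e+00,  5.26678782e-02,  1.61285750e+00, -1.84719308e-05,
        1.47599680e+00, -1.18973860e-01]), 'dq': array([ 0.00109707,  0.00055759, -0.00038068,  0.00182898, -0.00063223,
        0.0013432 ]), 'effort': array([-4.67956306e-05, -3.93652725e+01, -3.70438421e+01, -6.12041481e-05,
        5.82057855e-04, -4.50531456e-05]), 'tool_pos': array([0.23635304, 0.57858637, 0.23134893]), 'tool_rot': array([6.05383525e-01, 3.08267237e+00, 9.64462475e-05]), 'contact_force': array([-0.79838702,  0.38276174,  0.42198006]), 'wrist_torque': array([-0.01304491, -0.01803097,  0.01492906]), 'grip_force': 0.0, 'opening': 0.08504746390460162}
```

```bash
python3 - <<'E'
from h import *
a=cv2.imread("pics/side.png"); b=cv2.imread("pics/top.png")
# crops of the work area from both views, side by side
s=a[170:490,310:510]; t=b[170:360,190:590]
cv2.imwrite("pics/c1.png",cv2.resize(s,None,fx=1.85,fy=1.85,interpolation=cv2.INTER_CUBIC))
cv2.imwrite("pics/c2.png",cv2.resize(t,None,fx=2,fy=2,interpolation=cv2.INTER_CUBIC))
E
```

```text
(no output)
```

View pics/c1.png

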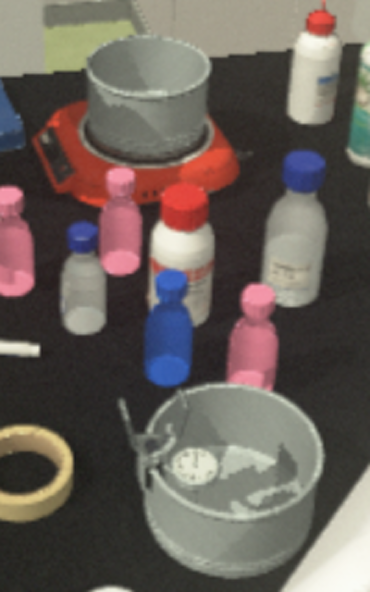

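View pics/c2.png

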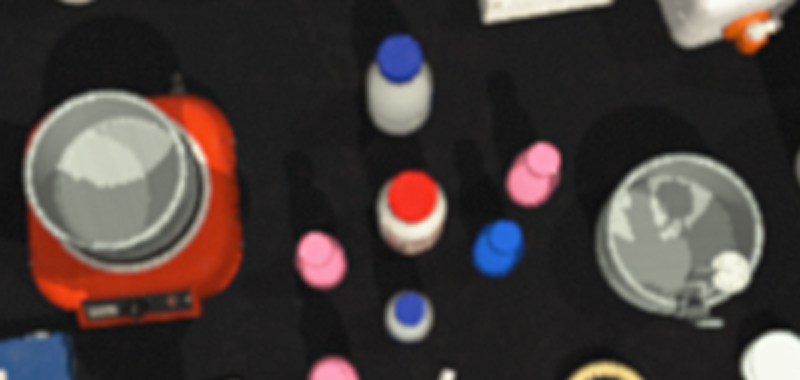

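The side crop shows the clear small bottle with its blue cap at about (83,280), and the clip on the near rim of the rinse pot at (150,440), dial inside. The top crop puts the bottle at (410,315) and the clip at (693,297). The bath pot at (110,175) is empty.

```bash
cat >> h.py <<'E'
from scipy.spatial.transform import Rotation as R
def sel(p,c,r,z0,z1): return p[(np.hypot(p[:,0]-c[0],p[:,1]-c[1])<r)&(p[:,2]>z0)&(p[:,2]<z1)]
def rim(p,c,z):
    q=sel(p,c,.1,z-.007,z+.006)
    c=np.array(c,float)
    for _ in range(6):
        d=np.hypot(*(q[:,:2]-c).T); k=q[abs(d-.077)<(.02 if _<2 else .007)]; c,r=circ(k)
    return c.round(4),round(float(r),4),len(k),np.median(k[:,2]).round(4)
def go(target,yaw=None):
    """tool-frame shift (units of .06 m) and z-turn (units of .1 rad); yaw = world angle of tool y"""
    o=ctrl.get_obs(); M=R.from_rotvec(o["tool_rot"]).as_matrix()
    s=M.T@(np.array(target)-o["tool_pos"])/.06
    ty=np.arctan2(M[1,1],M[0,1]); out=[s.round(2)]
    if yaw is not None:
        d=(yaw-ty+np.pi/2)%np.pi-np.pi/2; out.append(round(-d/.1,2))
    return out
E
python3 - <<'E'
from h import *
ims={c:eyes.get_image(c) for c in("side","top")}
for c in ims:
    p=pts(ims[c])
    print(c,"bath",rim(p,(.573,.254),.153),"rinse",rim(p,(.514,-.337),.09))
    q=sel(p,(.428,-.052),.04,.12,.14); print("cap top",q[q[:,2]>.128].mean(0),q[q[:,2]>.128].min(0),q[q[:,2]>.128].max(0))
    q=sel(p,(.428,-.052),.045,.01,.09); print("body",circ(q),len(q))
    q=sel(p,(.573,.254),.06,.05,.08); print("floor",np.median(q[:,2]))
    for n in("thermo_clip",):
        pass
    q=sel(p,(.448,-.35),.06,.102,.2)
    for v in q[q[:,2].argsort()[::-1]][::max(1,len(q)//60)]: print(v.round(3).tolist(),end=" ")
    print()
o=ctrl.get_obs();print(o["t"],R.from_rotvec(o["tool_rot"]).as_matrix().round(3),ctrl.tcp_to_grasp)
E
```

```text
side bath (array([0.5747, 0.2514]), 0.0774, 227, np.float64(0.1515)) rinse (array([ 0.515 , -0.3391]), 0.0772, 449, np.float64(0.0892))
cap top [ 0.43298101 -0.05160149  0.13170685] [ 0.41784595 -0.06624652  0.12832111] [ 0.44913984 -0.03434483  0.13508447]
body (array([ 0.43190946, -0.053554  ]), np.float64(0.02027873866731555)) 357
floor nan
[0.414, -0.335, 0.164] [0.412, -0.332, 0.162] [0.415, -0.352, 0.161] [0.466, -0.339, 0.161] [0.411, -0.336, 0.159] [0.462, -0.329, 0.158] [0.413, -0.353, 0.156] [0.466, -0.352, 0.153] [0.463, -0.352, 0.151] [0.46, -0.335, 0.148] [0.459, -0.33, 0.146] [0.459, -0.331, 0.144] [0.459, -0.342, 0.142] [0.459, -0.343, 0.139] [0.459, -0.334, 0.136] [0.418, -0.352, 0.134] [0.418, -0.353, 0.132] [0.456, -0.345, 0.128] [0.452, -0.344, 0.124] [0.457, -0.342, 0.122] [0.454, -0.347, 0.12] [0.424, -0.346, 0.119] [0.453, -0.387, 0.119] [0.456, -0.336, 0.119] [0.456, -0.349, 0.119] [0.461, -0.376, 0.119] [0.472, -0.372, 0.118] [0.471, -0.374, 0.118] [0.45, -0.382, 0.118] [0.469, -0.383, 0.118] [0.468, -0.358, 0.118] [0.45, -0.369, 0.118] [0.465, -0.36, 0.117] [
[... 1954 characters left out ...]
, -0.331, 0.116] [0.45, -0.368, 0.115] [0.459, -0.389, 0.115] [0.474, -0.363, 0.115] [0.474, -0.369, 0.115] [0.423, -0.339, 0.115] [0.426, -0.345, 0.114] [0.477, -0.36, 0.114] [0.477, -0.369, 0.114] [0.477, -0.363, 0.114] [0.459, -0.393, 0.114] [0.45, -0.374, 0.113] [0.459, -0.36, 0.113] [0.447, -0.362, 0.112] [0.444, -0.347, 0.111] [0.426, -0.328, 0.11] [0.435, -0.35, 0.109] [0.438, -0.329, 0.109] [0.432, -0.338, 0.108] [0.438, -0.339, 0.108] [0.445, -0.33, 0.107] [0.442, -0.342, 0.107] [0.439, -0.348, 0.106] [0.436, -0.345, 0.105] [0.43, -0.33, 0.103] 
0.9 [[-0.926  0.378  0.   ]
 [ 0.378  0.926 -0.   ]
 [-0.    -0.    -1.   ]] -0.0187
  return _methods._mean(a, axis=axis, dtype=dtype,
  ret = ret.dtype.type(ret / rcount)
```

Emit:
jog_arm --commands '[0, 0, 0, 0, 0, 0.985, 64, 0, 0, 0, 0, 0, 0.985, 64, 0, 0, 0, 0, 0, 0.985, 64, 0, 0, 0, 0, 0, 0.985, 64, 0, 0, 0, 0, 0, 0.985, 64, 0, 0, 0, 0, 0, 0.985, 64, 0, 0, 0, 0, 0, 0.985, 64, 0, 0, 0, 0, 0, 0.985, 64, 0, 0, 0, 0, 0, 0.985, 64, 0, 0, 0, 0, 0, 0.985, 64, 0, 0, 0, 0, 0, 0.985, 64, 0, 0, 0, 0, 0, 0.985, 64, -0.75, 0.23, 0, 0, 0, 0, 64, -0.75, 0.23, 0, 0, 0, 0, 64, -0.75, 0.23, 0, 0, 0, 0, 64, -0.75, 0.23, 0, 0, 0, 0, 64, -0.75, 0.23, 0, 0, 0, 0, 64, -0.75, 0.23, 0, 0, 0, 0, 64, -0.75, 0.23, 0, 0, 0, 0, 64, -0.75, 0.23, 0, 0, 0, 0, 64]'

```text
t: 3.4
tool_pos: [0.3473, 0.2173, 0.2316]
tool_rot: [2.22, 2.223, 0.001]
contact_force: [0.4, -0.6, -0.4]
opening: 0.0642
grip_force: 0.0
```

Emit:
jog_arm --commands '[-0.75, 0.23, 0, 0, 0, 0, 64, -0.75, 0.23, 0, 0, 0, 0, 64, -0.75, 0.23, 0, 0, 0, 0, 64, -0.75, 0.23, 0, 0, 0, 0, 64, -0.75, 0.23, 0, 0, 0, 0, 64, -0.74, 0.23, 0, 0, 0, 0, 64, 0, 0, 0, 0, 0, 0, 64, 0, 0, 0, 0, 0, 0, 64]'

```text
t: 4.4
tool_pos: [0.43, -0.0502, 0.2312]
tool_rot: [-2.22, -2.222, -0.0]
contact_force: [-0.4, 0.7, -0.3]
opening: 0.0642
grip_force: 0.0
```

```bash
python3 - <<'E'
from h import *
print(go((.4305,-.0498,.067),0),R.from_rotvec(ctrl.get_obs()["tool_rot"]).as_matrix().round(3).tolist(),ctrl.get_obs()["q"])
E
```

```text
[array([0.01, 0.01, 2.74]), np.float64(0.01)] [[-0.001, 1.0, -0.0], [1.0, 0.001, 0.001], [0.001, -0.0, -1.0]] [-2.88894330e-01 -4.36348449e-01  2.03675610e+00  4.96056493e-04
  1.54166655e+00 -2.89697477e-01]
```

Emit:
jog_arm --commands '[0.01, 0.01, 0.5, 0, 0, 0, 64, 0, 0, 0.5, 0, 0, 0, 64, 0, 0, 0.5, 0, 0, 0, 64, 0, 0, 0.5, 0, 0, 0, 64, 0, 0, 0.4, 0, 0, 0, 64, 0, 0, 0.34, 0, 0, 0, 64, 0, 0, 0, 0, 0, 0, 64, 0, 0, 0, 0, 0, 0, 40, 0, 0, 0, 0, 0, 0, 40, 0, 0, 0, 0, 0, 0, 40, 0, 0, 0, 0, 0, 0, 40, 0, 0, 0, 0, 0, 0, 40]' --newtons 30

```text
t: 5.9
tool_pos: [0.4318, -0.0502, 0.0683]
tool_rot: [2.219, 2.221, 0.002]
contact_force: [-0.0, 2.0, 6.1]
opening: 0.0449
grip_force: 31.2
```

Emit:
jog_arm --commands '[0, 0, 0, 0, 0, 0, 60, 0, 0, 0, 0, 0, 0, 60, 0, 0, 0, 0, 0, 0, 60, 0, 0, -0.3, 0, 0, 0, 60, 0, 0, -0.33, 0, 0, 0, 60, 0, 0, 0, 0, 0, 0, 60]' --newtons 30

```text
t: 6.65
tool_pos: [0.4319, -0.0504, 0.1062]
tool_rot: [2.218, 2.22, 0.002]
contact_force: [0.3, -0.9, -0.6]
opening: 0.0602
grip_force: 0.0
```

```bash
python3 - <<'E'
from h import *
ims={c:eyes.get_image(c) for c in("side","top")}
a=ims["side"]["image"][170:250,200:300]; b=ims["top"]["image"][170:250,220:320]
cv2.imwrite("pics/d.png",cv2.resize(np.hstack([a,b]),None,fx=4,fy=4,interpolation=cv2.INTER_CUBIC)[:,:,::-1])
p=pts(ims["side"])
for z in np.arange(.01,.13,.012):
    q=sel(p,(.4318,-.053),.032,z,z+.012); 
    if len(q)>5: print(round(z,3),len(q),np.percentile(q[:,0],[3,97]).round(4))
E
```

```text
0.01 43 [0.4079 0.4528]
0.022 49 [0.408 0.453]
0.034 46 [0.4083 0.4531]
0.046 46 [0.4089 0.4513]
0.058 53 [0.4086 0.4527]
0.07 61 [0.4096 0.4539]
0.082 76 [0.4123 0.4503]
0.094 26 [0.419  0.4421]
0.106 23 [0.4133 0.451 ]
0.118 41 [0.4031 0.4633]
```

View pics/d.png

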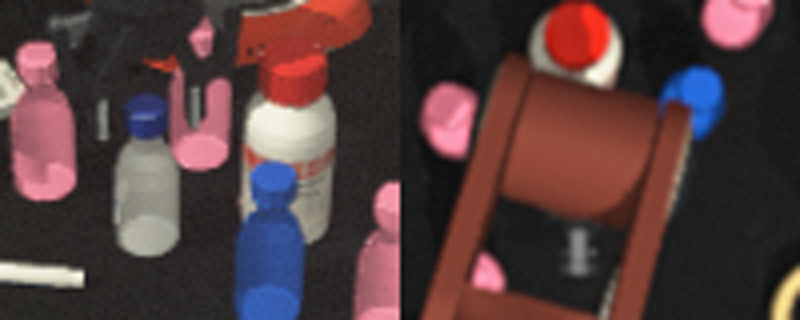

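The crop shows the small bottle upright at (148,190) between the fingers. Its shoulder starts at about 80 mm, so I'll grip the cap.

Emit:
jog_arm --commands '[0, 0, 0, 0, 0, 0, 20, 0, 0, 0, 0, 0, 0, 20, 0, 0, 0, 0, 0, 0, 20, 0, 0, 0, 0, 0, 0, 20, 0, 0, -0.1, 0, 0, 0, 20, 0, 0, -0.3, 0, 0, 0, 20]' --newtons 35

```text
t: 7.5
tool_pos: [0.4299, -0.0498, 0.1284]
tool_rot: [-2.219, -2.221, 0.002]
contact_force: [-1.1, 0.1, -1.9]
opening: 0.0314
grip_force: 35.0
```

Emit:
jog_arm --commands '[0, 0, -0.5, 0, 0, 0, 20, 0, 0, -0.5, 0, 0, 0, 20, 0, 0, -0.5, 0, 0, 0, 20, 0, 0, -0.5, 0, 0, 0, 20, 0, 0, -0.5, 0, 0, 0, 20, 0.2, 0.1, -0.3, 0, 0, 0, 20, 0.55, 0.27, 0, 0, 0, 0, 20, 0.6, 0.3, 0, 0, 0, 0, 20, 0.6, 0.3, 0, 0, 0, 0, 20, 0.6, 0.3, 0, 0, 0, 0, 20, 0.6, 0.3, 0, 0, 0, 0, 20, 0.6, 0.3, 0, 0, 0, 0, 20, 0.6, 0.3, 0, 0, 0, 0, 20, 0.5, 0.3, 0, 0, 0, 0, 20, 0.2, 0.1, 0, 0, 0, 0, 20, 0, 0, 0, 0, 0, 0, 20, 0, 0, 0, 0, 0, 0, 20]'

```text
t: 9.62
tool_pos: [0.5843, 0.2525, 0.2968]
tool_rot: [2.221, 2.222, -0.001]
contact_force: [-0.0, -0.1, -2.3]
opening: 0.0314
grip_force: 35.3
```

```bash
python3 - <<'E'
from h import *
ims={c:eyes.get_image(c) for c in("side","top")}
a=ims["side"]["image"][60:200,200:320]
cv2.imwrite("pics/e.png",cv2.resize(a,None,fx=4,fy=4,interpolation=cv2.INTER_CUBIC)[:,:,::-1])
p=pts(ims["side"]); print(rim(p,(.5723,.2529),.153))
q=sel(p,(.584,.253),.06,.17,.26); print(np.median(q,0),np.percentile(q,[1,99],axis=0))
for z in np.arange(.17,.3,.012):
    q=sel(p,(.584,.253),.05,z,z+.012)
    if len(q)>5: print(round(z,3),len(q),np.percentile(q[:,0],[3,50,97]).round(4),np.percentile(q[:,1],10).round(4))
print(go((.584,.253,.174),0))
E
```

```text
(array([0.5748, 0.2512]), 0.077, 200, np.float64(0.1516))
[0.58185899 0.23212438 0.22959419] [[0.56195918 0.22388377 0.19496658]
 [0.60951886 0.2513543  0.25920526]]
0.194 35 [0.5638 0.5808 0.6065] 0.2276
0.206 42 [0.5624 0.5826 0.6055] 0.228
0.218 43 [0.5627 0.5824 0.6043] 0.2276
0.23 46 [0.562  0.5803 0.6049] 0.2272
0.242 46 [0.5631 0.5818 0.6095] 0.2267
0.254 53 [0.5628 0.582  0.6096] 0.2284
0.266 52 [0.5639 0.5781 0.6044] 0.2297
0.278 50 [0.569  0.5833 0.6004] 0.2334
0.29 29 [0.5659 0.5858 0.6045] 0.2396
[array([ 0.01, -0.01,  2.05]), np.float64(-0.0)]
```

View pics/e.png

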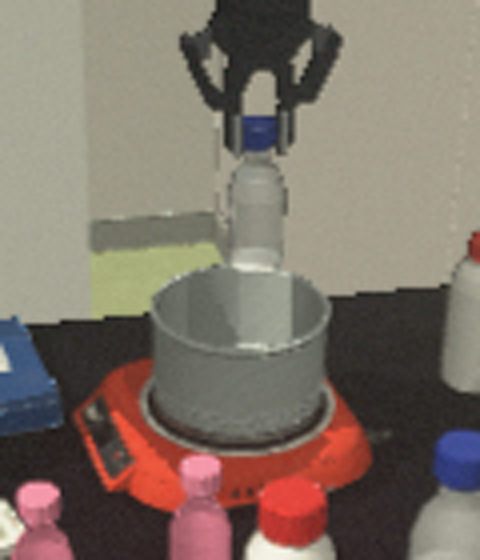

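The bottle hangs upright from its cap at (258,200), over the pot mouth at (240,310). Lowering it now.

Emit:
jog_arm --commands '[0, 0, 0.4, 0, 0, 0, 20, 0, 0, 0.4, 0, 0, 0, 20, 0, 0, 0.4, 0, 0, 0, 20, 0, 0, 0.4, 0, 0, 0, 20, 0, 0, 0.2, 0, 0, 0, 20, 0, 0, 0.15, 0, 0, 0, 20, 0, 0, 0.06, 0, 0, 0, 20, 0, 0, 0.04, 0, 0, 0, 20, 0, 0, 0, 0, 0, 0, 20]'

```text
t: 10.85
tool_pos: [0.5849, 0.2532, 0.1742]
tool_rot: [2.22, 2.222, 0.001]
contact_force: [0.6, -0.7, -2.6]
opening: 0.0308
grip_force: 35.3
```

Emit:
jog_arm --commands '[0, 0, 0.03, 0, 0, 0, 20, 0, 0, 0.02, 0, 0, 0, 20, 0, 0, 0, 0, 0, 0, 20]'

```text
t: 11.22
tool_pos: [0.5849, 0.2532, 0.171]
tool_rot: [2.22, 2.222, 0.001]
contact_force: [0.1, -0.7, -2.0]
opening: 0.0315
grip_force: 35.4
```

Emit:
jog_arm --commands '[0, 0, 0.02, 0, 0, 0, 20, 0, 0, 0.02, 0, 0, 0, 20, 0, 0, 0, 0, 0, 0, 20]'

```text
t: 11.6
tool_pos: [0.5854, 0.2534, 0.1709]
tool_rot: [2.22, 2.222, 0.003]
contact_force: [-1.0, 0.3, 6.1]
opening: 0.0315
grip_force: 35.9
```

Emit:
jog_arm --commands '[0, 0, 0, 0, 0, 0, 60, 0, 0, 0, 0, 0, 0, 60, 0, 0, 0, 0, 0, 0, 60, 0, 0, -0.4, 0, 0, 0, 60, 0, 0, -0.6, 0, 0, 0, 60, 0, 0, -0.6, 0, 0, 0, 60, 0, 0, -0.5, 0, 0, 0, 74, -0.4, -0.1, 0, 0, 0, 0, 74, -0.7, -0.176, 0, 0, 0, 0, 74, -0.75, -0.18, 0, 0, 0, 0, 74, -0.75, -0.18, 0, 0, 0, 0, 74, -0.75, -0.18, 0, 0, 0, 0, 74, -0.75, -0.18, 0, 0, 0, 0, 74, -0.75, -0.18, 0, 0, 0, 0, 74, -0.75, -0.18, 0, 0, 0, 0, 74, -0.75, -0.18, 0, 0, 0, 0, 74, -0.75, -0.18, 0, 0, 0, 0, 74, -0.75, -0.18, 0, 0, 0, 0, 74, -0.75, -0.18, 0, 0, 0, 0, 74, -0.75, -0.2, 0, 0, 0, 0, 74]'

```text
t: 14.1
tool_pos: [0.4466, -0.3094, 0.2921]
tool_rot: [-2.219, -2.22, 0.001]
contact_force: [1.2, 0.2, 0.5]
opening: 0.0739
grip_force: 0.0
```

```bash
python3 - <<'E'
from h import *
ims={c:eyes.get_image(c) for c in("side","top")}
cv2.imwrite("pics/f.png",cv2.resize(np.hstack([ims["side"]["image"][80:330,200:350],ims["top"]["image"][100:350,120:270]]),None,fx=2.2,fy=2.2,interpolation=cv2.INTER_CUBIC)[:,:,::-1])
for c in ims:
    p=pts(ims[c]);print(c,rim(p,(.5723,.2529),.153))
    q=sel(p,(.585,.253),.03,.185,.205); 
    if len(q): print("cap",q.mean(0),len(q),q[:,2].max())
p=pts(ims["side"]);print(rim(p,(.514,-.338),.09))
q=sel(p,(.44,-.342),.04,.125,.17);i=q[q[:,0]>.44];o=q[q[:,0]<.43]
for s in(i,o):print(np.percentile(s[:,1],[3,97]),np.polyfit(s[:,2]-.146,s[:,0],1),np.polyfit(s[:,1],s[:,0],1))
print(go((.4375,-.339,.1275),0))
E
```

```text
side (array([0.5733, 0.2504]), 0.0761, 55, np.float64(0.1519))
top (array([0.5699, 0.2543]), 0.0772, 353, np.float64(0.1521))
cap [0.5824424  0.25308228 0.19762083] 109 0.20275837619959325
(array([ 0.5151, -0.339 ]), 0.0771, 453, np.float64(0.0891))
[-0.35261409 -0.32692689] [0.2437319  0.46100717] [-0.01157578  0.45704492]
[-0.35345408 -0.33150873] [-0.19324437  0.4160026 ] [-0.18432942  0.35134537]
[array([-0.47, -0.13,  2.74]), np.float64(-0.05)]
```

View pics/f.png

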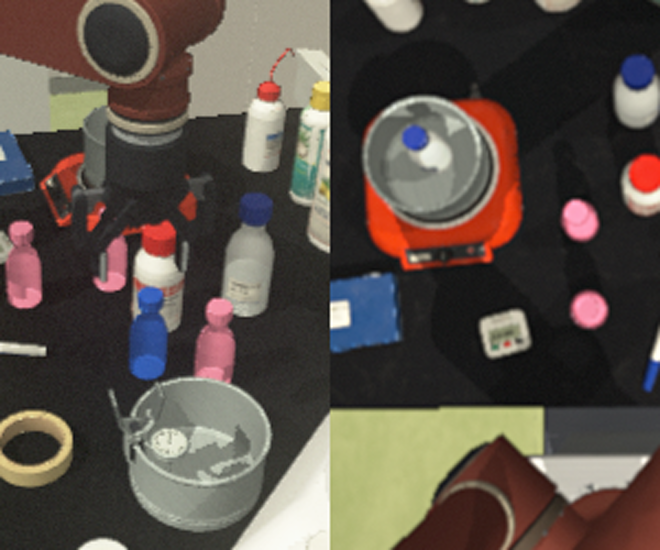

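The bottle stands in the bath pot, with its cap at (415,138) in the right half. The clip is still on the rinse pot at (135,420). Going down on the clip tails.

Emit:
jog_arm --commands '[-0.47, -0.14, 0, 0, 0, 0, 74, 0, 0, 0.5, 0, 0, 0, 74, 0, 0, 0.5, 0, 0, 0, 74, 0, 0, 0, 0, 0, 0, 74]'

```text
t: 14.7
tool_pos: [0.4381, -0.3343, 0.2297]
tool_rot: [-2.215, -2.216, 0.0]
contact_force: [-1.3, -0.4, 1.0]
opening: 0.0739
grip_force: 0.0
```

```bash
python3 - <<'E'
from h import *
print(go((.437,-.3385,.127),0))
E
```

```text
[array([-0.08, -0.01,  1.71]), np.float64(0.01)]
```

Emit:
jog_arm --commands '[-0.06, -0.01, 0.4, 0, 0, 0, 74, 0, 0, 0.4, 0, 0, 0, 74, 0, 0, 0.4, 0, 0, 0, 74, 0, 0, 0.3, 0, 0, 0, 74, 0, 0, 0.2, 0, 0, 0, 74, 0, 0, 0, 0, 0, 0, 74, 0, 0, 0, 0, 0, 0, 74]'

```text
t: 15.58
tool_pos: [0.4402, -0.3403, 0.1334]
tool_rot: [2.219, 2.221, -0.0]
contact_force: [-1.2, 0.3, 0.8]
opening: 0.074
grip_force: 0.0
```

Emit:
jog_arm --commands '[0, 0, 0, 0, 0, 0, 55, 0, 0, 0, 0, 0, 0, 45, 0, 0, 0, 0, 0, 0, 30, 0, 0, 0, 0, 0, 0, 30, 0, 0, 0, 0, 0, 0, 30, 0, 0, 0, 0, 0, 0, 30]' --newtons 25

```text
t: 16.32
tool_pos: [0.4413, -0.3422, 0.1377]
tool_rot: [2.215, 2.218, -0.002]
contact_force: [-3.2, 0.0, 14.8]
opening: 0.0346
grip_force: 24.2
```

Emit:
jog_arm --commands '[0, 0, -0.07, 0, 0, 0, 25, 0, 0, 0, 0, 0, 0, 25, 0, 0, 0, 0, 0, 0, 25]' --newtons 35

```text
t: 16.7
tool_pos: [0.4405, -0.3406, 0.1381]
tool_rot: [2.218, 2.221, -0.0]
contact_force: [0.4, 0.0, 7.2]
opening: 0.0334
grip_force: 35.3
```

Emit:
jog_arm --commands '[0, 0, -0.1, 0, 0, 0, 25, 0, 0, -0.2, 0, 0, 0, 25, 0, 0, -0.3, 0, 0, 0, 25, 0, 0, -0.4, 0, 0, 0, 25, 0, 0, -0.5, 0, 0, 0, 25, 0, 0, -0.5, 0, 0, 0, 25, 0, 0, -0.5, 0, 0, 0, 25, 0, 0, -0.4, 0, 0, 0, 25, 0, 0, 0, 0, 0, 0, 25, 0, 0, 0, 0, 0, 0, 25]'

```text
t: 17.95
tool_pos: [0.4394, -0.3395, 0.3097]
tool_rot: [-2.219, -2.222, 0.0]
contact_force: [-0.6, -0.7, -1.1]
opening: 0.0336
grip_force: 34.5
```

```bash
python3 - <<'E'
from h import *
ims={c:eyes.get_image(c) for c in("side","top")}
cv2.imwrite("pics/g.png",cv2.resize(ims["side"]["image"][170:320,200:340],None,fx=4,fy=4,interpolation=cv2.INTER_CUBIC)[:,:,::-1])
p=pts(ims["side"]);print(rim(p,(.514,-.338),.09))
r=nets.silhouettes("side","thermo_clip")[0];q=pts(ims["side"],r["mask"]);print(r["p"],np.percentile(q,[2,50,98],axis=0).round(3))
o=ctrl.get_obs();print(o["tool_pos"])
E
```

```text
(array([ 0.5149, -0.3391]), 0.0772, 494, np.float64(0.0892))
0.68 [[ 0.419 -0.393  0.198]
 [ 0.451 -0.349  0.289]
 [ 0.482 -0.325  0.335]]
[ 0.43922945 -0.33936328  0.30875003]
```

View pics/g.png

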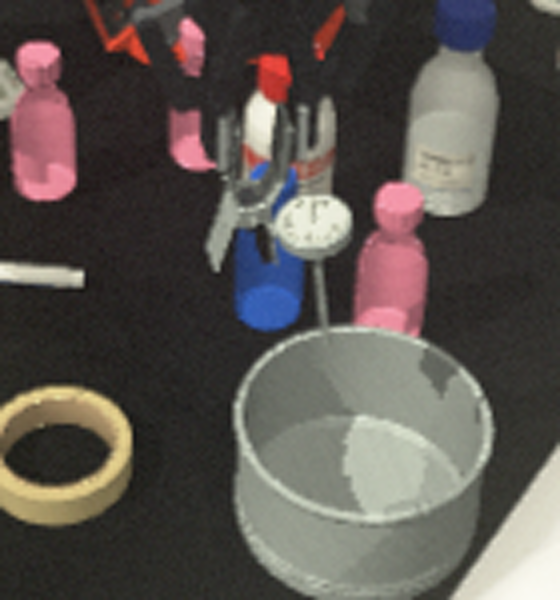

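The clip is held between the fingers at (255,190) with its jaws gaping and the stem hanging down. The rinse pot has not moved.

Emit:
jog_arm --commands '[0.3, 0.06, 0, 0, 0, 0, 25, 0.6, 0.06, 0, 0, 0, 0, 25, 0.7, 0.06, 0, 0, 0, 0, 25, 0.7, 0.06, 0, 0, 0, 0, 25, 0.7, 0.06, 0, 0, 0, 0, 25, 0.7, 0.06, 0, 0, 0, 0, 25, 0.7, 0.06, 0, 0, 0, 0, 25, 0.7, 0.06, 0, 0, 0, 0, 25, 0.7, 0.06, 0, 0, 0, 0, 25, 0.7, 0.06, 0, 0, 0, 0, 25, 0.7, 0.06, 0, 0, 0, 0, 25, 0.7, 0.06, 0, 0, 0, 0, 25, 0.7, 0.06, 0, 0, 0, 0, 25, 0.7, 0.06, 0, 0, 0, 0, 25, 0.4, 0.06, 0, 0, 0, 0, 25, 0.12, 0.1, 0, 0, 0, 0, 25, 0, 0, 0, 0, 0, 0, 25, 0, 0, 0, 0, 0, 0, 25, 0, 0, 0, 0, 0, 0, 25]'

```text
t: 20.48
tool_pos: [0.4991, 0.2487, 0.3106]
tool_rot: [2.222, 2.221, 0.0]
contact_force: [0.4, -0.1, -0.9]
opening: 0.0337
grip_force: 34.6
```

```bash
python3 - <<'E'
from h import *
ims={c:eyes.get_image(c) for c in("side","top")}
cv2.imwrite("pics/i.png",cv2.resize(ims["side"]["image"][70:200,190:330],None,fx=4.3,fy=4.3,interpolation=cv2.INTER_CUBIC)[:,:,::-1])
for c in ims:
    p=pts(ims[c]);print(rim(p,(.5723,.2529),.153))
    for r in nets.silhouettes(c,"thermo_clip")[:1]:
        q=pts(ims[c],r["mask"]);print(r["p"],np.percentile(q,[2,50,98],axis=0).round(3))
p=pts(ims["side"])
for z in np.arange(.18,.34,.01):
    q=p[(abs(p[:,0]-.505)<.06)&(abs(p[:,1]-.235)<.06)&(p[:,2]>z)&(p[:,2]<z+.01)]
    if len(q)>2: print(round(z,3),[tuple(v) for v in q[q[:,0].argsort()][::max(1,len(q)//8)][:,:2].round(3).tolist()])
print(go((.4995,.25,.22),0))
E
```

```text
(array([0.5749, 0.2515]), 0.0771, 198, np.float64(0.1516))
0.8 [[ 0.486  0.194 -0.654]
 [ 0.512  0.237  0.289]
 [ 0.871  2.252  0.331]]
(array([0.5699, 0.2542]), 0.0772, 221, np.float64(0.1522))
0.57 [[0.477 0.197 0.068]
 [0.514 0.221 0.291]
 [0.551 0.289 0.322]]
0.2 [(0.534, 0.214), (0.534, 0.215), (0.535, 0.217), (0.537, 0.213), (0.538, 0.216)]
0.22 [(0.532, 0.221), (0.533, 0.211), (0.534, 0.215), (0.534, 0.216)]
0.23 [(0.505, 0.241), (0.512, 0.243), (0.53, 0.212), (0.53, 0.213), (0.53, 0.214), (0.534, 0.214)]
0.24 [(0.477, 0.238), (0.478, 0.243), (0.481, 0.241), (0.485, 0.241), (0.503, 0.249), (0.506, 0.245), (0.509, 0.241), (0.512, 0.241), (0.531, 0.218)]
0.25 [(0.479, 0.248), (0.48, 0.254), (0.482, 0.242), (0.486, 0.246), (0.488, 0.258), (0.504, 0.252), (0.508, 0.254), (0.509, 0.26), (0.509, 0.245), (0.527, 0.215), (0.53, 0.213)]
0.26 [(0.481, 0.254), (0.483, 0.249), (0.484, 0.236), (0.485, 0.24), (0.499, 0.244), (0.503, 0.245), (0.508, 0.239), (0.526, 0.212), (0.53, 0.212)]
0.27 [(0.485, 0.257), (0.487, 0.251), (0.488, 0.236), (0.491, 0.237), (0.494, 0.232), (0.497, 0.234), (0.
[... 521 characters left out ...]
514, 0.235), (0.515, 0.24), (0.515, 0.241)]
0.31 [(0.473, 0.244), (0.479, 0.239), (0.482, 0.238), (0.486, 0.241), (0.512, 0.254), (0.512, 0.256), (0.513, 0.245), (0.515, 0.237), (0.519, 0.24), (0.521, 0.236), (0.526, 0.242)]
0.32 [(0.471, 0.249), (0.476, 0.24), (0.481, 0.233), (0.485, 0.238), (0.512, 0.258), (0.514, 0.248), (0.518, 0.238), (0.526, 0.245)]
0.33 [(0.47, 0.242), (0.474, 0.244), (0.479, 0.239), (0.485, 0.234), (0.489, 0.239), (0.515, 0.236), (0.518, 0.238), (0.521, 0.235), (0.529, 0.244)]
0.34 [(0.47, 0.244), (0.474, 0.244), (0.478, 0.234), (0.482, 0.236), (0.515, 0.252), (0.518, 0.254), (0.521, 0.249), (0.526, 0.241), (0.533, 0.244)]
[array([0.02, 0.01, 1.51]), np.float64(0.0)]
```

View pics/i.png

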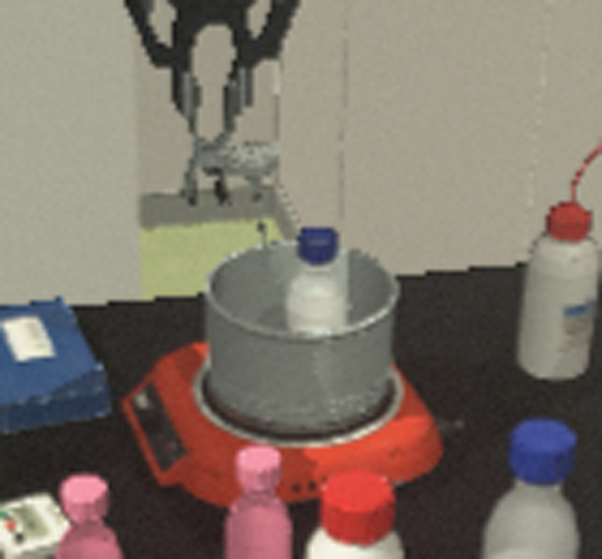

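The side crop shows the clip over the near rim at (205,190), with the jaws slightly outward of the wall. I'll shift about 3.5 mm inward and lower.

Emit:
jog_arm --commands '[0.02, 0.065, 0.3, 0, 0, 0, 25, 0, 0, 0.4, 0, 0, 0, 25, 0, 0, 0.4, 0, 0, 0, 25, 0, 0, 0.15, 0, 0, 0, 25, 0, 0, 0, 0, 0, 0, 25, 0, 0, 0, 0, 0, 0, 25]'

```text
t: 21.42
tool_pos: [0.5036, 0.2508, 0.2366]
tool_rot: [2.22, 2.222, 0.002]
contact_force: [-0.4, 0.6, -1.3]
opening: 0.0338
grip_force: 34.6
```

```bash
python3 - <<'E'
from h import *
im=eyes.get_image("side")
cv2.imwrite("pics/j.png",cv2.resize(im["image"][90:160,210:300],None,fx=7,fy=7,interpolation=cv2.INTER_CUBIC)[:,:,::-1])
p=pts(im);print(rim(p,(.5723,.2529),.153))
for z in np.arange(.155,.21,.006):
    q=p[(abs(p[:,0]-.5)<.03)&(abs(p[:,1]-.25)<.022)&(p[:,2]>z)&(p[:,2]<z+.006)]
    if len(q)>0: print(round(z,3),np.sort(q[:,0]).round(3)[:14])
print(ctrl.get_obs()["tool_pos"],ctrl.get_obs()["contact_force"])
E
```

```text
(array([0.5748, 0.2511]), 0.0773, 169, np.float64(0.1518))
0.155 [0.5]
0.161 [0.488 0.51  0.514 0.517]
0.167 [0.482 0.483 0.484 0.484 0.488 0.509 0.51  0.515 0.516]
0.173 [0.483 0.484 0.484 0.485 0.485 0.488 0.489 0.491 0.507 0.509 0.509 0.51
 0.512 0.513]
0.179 [0.486 0.486 0.488 0.488 0.491 0.493 0.514]
0.185 [0.487 0.488 0.488 0.488 0.5   0.513]
0.191 [0.489 0.49  0.491 0.491 0.502 0.506 0.506 0.509 0.513]
0.197 [0.491 0.491 0.492 0.492 0.493 0.494 0.495 0.498 0.499 0.502 0.506 0.509
 0.511 0.513]
0.203 [0.492 0.493 0.494 0.495 0.498 0.498 0.5   0.501 0.502 0.505 0.507 0.508
 0.508 0.509]
0.209 [0.494 0.496 0.498 0.498 0.499 0.502 0.502 0.503 0.505 0.505 0.509 0.51
 0.511 0.512]
[0.50367081 0.25086519 0.23687855] [-0.42171195 -0.36888022 -1.87849346]
```

View pics/j.png

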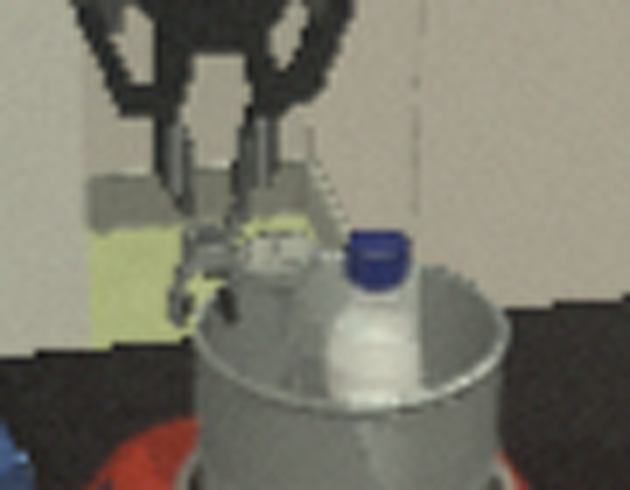

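The jaws (at 180 and 228 px) straddle the rim (203 px). Lowering.

Emit:
jog_arm --commands '[0, 0, 0.15, 0, 0, 0, 25, 0, 0, 0.15, 0, 0, 0, 25, 0, 0, 0.13, 0, 0, 0, 25, 0, 0, 0.09, 0, 0, 0, 25, 0, 0, 0, 0, 0, 0, 25, 0, 0, 0, 0, 0, 0, 25]'

```text
t: 22.22
tool_pos: [0.5032, 0.2507, 0.2046]
tool_rot: [2.22, 2.222, 0.001]
contact_force: [-0.5, 0.6, -1.2]
opening: 0.0339
grip_force: 34.6
```

Emit:
jog_arm --commands '[0, 0, 0.04, 0, 0, 0, 25, 0, 0, 0.03, 0, 0, 0, 25, 0, 0, 0.02, 0, 0, 0, 25, 0, 0, 0, 0, 0, 0, 25]'

```text
t: 22.72
tool_pos: [0.5036, 0.2509, 0.2012]
tool_rot: [2.22, 2.222, 0.003]
contact_force: [-2.2, -0.9, 6.8]
opening: 0.0337
grip_force: 36.9
```

Emit:
jog_arm --commands '[0, 0, 0.03, 0, 0, 0, 40, 0, 0, 0.03, 0, 0, 0, 46, 0, 0, 0, 0, 0, 0, 54, 0, 0, 0, 0, 0, 0, 62, 0, 0, 0, 0, 0, 0, 66, 0, 0, 0, 0, 0, 0, 66, 0, 0, 0, 0, 0, 0, 66]' --newtons 20

```text
t: 23.6
tool_pos: [0.503, 0.2506, 0.1953]
tool_rot: [-2.22, -2.222, 0.0]
contact_force: [-0.1, -0.3, -0.3]
opening: 0.0664
grip_force: 0.2
```

Emit:
jog_arm --commands '[0, 0, -0.2, 0, 0, 0, 66, 0, 0, -0.4, 0, 0, 0, 66, 0, 0, -0.6, 0, 0, 0, 66, 0, 0, -0.6, 0, 0, 0, 66, -0.5, -0.5, -0.2, 0, 0, 0, 66, -0.7, -0.3, 0, 0, 0, 0, 66, -0.7, -0.2, 0, 0, 0, 0, 66, -0.7, 0, 0, 0, 0, 0, 66, -0.5, 0, 0, 0, 0, 0, 66, 0, 0, 0, 0, 0, 0, 66]'

```text
t: 24.85
tool_pos: [0.4435, 0.0632, 0.3167]
tool_rot: [2.223, 2.218, 0.003]
contact_force: [0.9, 0.4, -1.0]
opening: 0.0661
grip_force: 0.0
```

```bash
python3 - <<'E'
from h import *
ims={c:eyes.get_image(c) for c in("side","top")}
a=[cv2.resize(x,(400,400),interpolation=cv2.INTER_CUBIC) for x in(ims["side"]["image"][90:190,205:305],ims["top"]["image"][130:220,120:210])]
cv2.imwrite("pics/k.png",np.hstack(a)[:,:,::-1])
for c in ims:
    p=pts(ims[c]);k=rim(p,(.5723,.2529),.153);print(c,k)
    for r in nets.silhouettes(c,"thermo_clip")[:1]:
        q=pts(ims[c],r["mask"]);print(r["p"],np.percentile(q,[2,50,98],axis=0).round(3))
    q=sel(p,(k[0][0]-.0762,k[0][1]),.03,.195,.235);i=q[q[:,0]>k[0][0]-.075];o=q[q[:,0]<k[0][0]-.08]
    print("tails",[np.polyfit(s[:,2]-.209,s[:,0],1).round(3) for s in(i,o) if len(s)>3],q[:,2].max(),np.percentile(q[:,1],[3,97]))
    q=sel(p,(k[0][0]-.0482,k[0][1]-.036),.018,.155,.2);A=np.c_[q[:,:2]-q[:,:2].mean(0),np.ones(len(q))]
    print("dial",len(q),np.linalg.lstsq(A,q[:,2],rcond=None)[0].round(3))
    q=sel(p,(.584,.253),.02,.19,.21); print("cap",q.mean(0),len(q))
E
```

```text
side (array([0.575 , 0.2507]), 0.0769, 173, np.float64(0.1517))
0.73 [[ 0.473  0.197 -0.819]
 [ 0.517  0.24   0.177]
 [ 0.807  2.189  0.222]]
tails [array([0.254, 0.521]), array([-0.174,  0.476])] 0.22598740126686456 [0.23708027 0.26148781]
dial 61 [0.043 0.16  0.177]
cap [0.58642409 0.24774024 0.19745713] 49
top (array([0.5697, 0.2543]), 0.0774, 250, np.float64(0.1519))
0.46 [[0.465 0.223 0.065]
 [0.504 0.252 0.179]
 [0.542 0.302 0.267]]
tails [array([0.218, 0.516]), array([-0.281,  0.473])] 0.2282820793944036 [0.24034131 0.2650055 ]
dial 5 [ 0.099 -4.272  0.179]
cap [0.58245677 0.25335716 0.19816406] 107
```

View pics/k.png

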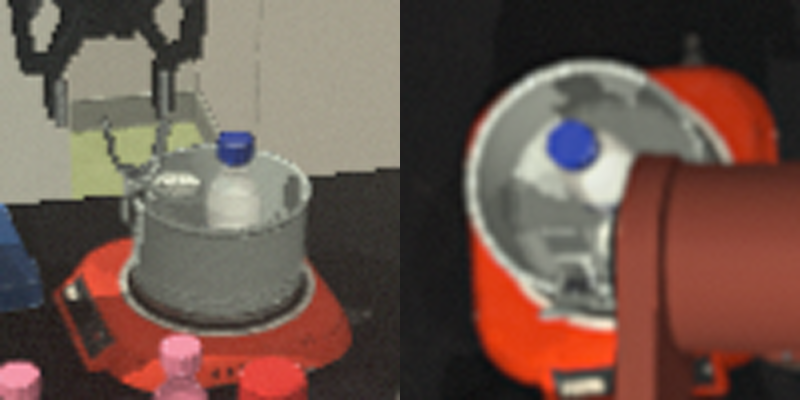

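The clip sits on the rim, with symmetric tails whose tops are 74 mm above it. The dial and stem are inside, the bottle is upright, and the gripper is clear. Handing in.

```bash
python3 -c "
from h import *
print(job.finish_job())"
```

```text
the job is handed in; nothing more can be done
None
```

I handed the job in at about 25 s of the 62 s allowed. The final pictures show the small bottle upright on the bath pot's floor and the thermometer clip fully down on that pot's rim with its stem inside. Neither pot had visibly moved. The hand-in returned no verdict, and I didn't measure the clip's grip force.

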